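Uncouple the in-line filter from the bench gas outlet

ROBOT

A 6-joint arm with a two-finger parallel gripper is mounted at the origin on a cart in front of the work surface, level with it; the furniture and walls round the work are solid. World frame = base frame: x ahead of the robot, y to its left, z up, the work surface at z = 0. Lengths are in m, angles in rad, forces in N, time in s.
With the tool pointing down it reaches from about 0.325 to 0.925 m from the base axis. Payload 3.1 kg.
Tool frame: the origin (TCP) lies at the very end of the fingers, on their centre line; the grasp point (between the pads) lies 19 mm behind it; z points along the fingers, y is the line along which they close (so a half turn about z gives the same grasp; the last joint's range is limited). The gripper opens to 85 mm and grips with 20 to 120 N. Pads are 22 mm wide; open, the fingers measure 114 mm over their backs; the gripper's body (76 mm by 85 mm) begins 54 mm behind the grasp point. The pads swing forward as they close: fully open they stand 13 mm farther back than shut.
Start: joints at [1.096, 0.217, 1.613, -0, 1.311, -0.112], TCP at [0.222, 0.584, 0.231] pointing down, gripper open.
Joint ranges: [-2.75, 2.75], [-0.78, 2.1], [0.31, 2.55], [-1.13, 4.27], [0.13, 2.63], [-2.58, 2.58]. Speed limits (rad/s): [2.79, 2.79, 3.14, 3.14, 3.14, 3.14].

INTERFACE

Orientations are given as a unit quaternion [w, x, y, z].
In Python, from rig import robot gives the robot as it stands. Calls block until the motion is done:
- robot.move_ptp(position, orientation): joint-space move of the TCP to a pose.
- robot.servo_line(position, rot=None, max_speed=0.15): straight line of the TCP; rot=None keeps the orientation; max_speed is the mean speed in m/s.
- robot.move_joints(angles): joint-space move.
- robot.gripper_to(opening, strength=None): finger opening in m; strength is the grip in N (None keeps the last); returns when the fingers have stopped.
- robot.wait(seconds).
- robot.inverse_kinematics(position, orientation): joint angles nearest the present ones, or None.
- robot.capture(name): name is "side" or "top" or "wrist"; returns the picture (420x560x3 uint8, blue, green, red); there is no depth.
- robot.camera_info(name): a dict with "camera_matrix" (3x3 intrinsics, pixels), "xyz" and "attitude" of the camera in the world. Camera axes: x right, y down, z forward; pixel columns grow to the right and rows downward; lengths in m; the calibration is good to about 2 mm. A picture is of the moment at which its call begins: read the wrist's pose just before it. camera_info takes no time and is no camera call; for the wrist camera it gives the pose at the moment of the call.
A pose or a line that the arm cannot do raises robot.IKError and nothing moves.
- robot.job_done(): hands the job in; it is judged then, once.
Readings, each from a call of its own:
- robot.read_time_s(): time.
- robot.read_joint_pos(): joint angles.
- robot.read_qvel(): joint speeds.
- robot.read_joint_efforts(): joint torques, N m.
- robot.read_ee_pos(): TCP position.
- robot.read_tool_rot(): TCP orientation.
- robot.read_ft_force(): force on the tool from outside, world axes, zero at the start.
- robot.read_wrist_torque(): the same for the moment, N m.
- robot.read_grip_width(): finger opening in m.
- robot.read_grasp_force(): force on a finger pad.
Only numpy, scipy, OpenCV 4.12 (cv2) and the standard library are available. Lean on these libraries where they do the work, as an engineer would, in place of code of your own. Each camera call takes 0.05 s, during which the arm holds its last target. There are 200 camera calls.

TASK

Take the in-line filter off the bench gas outlet: first shut the outlet's valve by turning its lever clockwise, a full quarter turn to the stop, then pull the coupling's sprung sleeve back towards the block until the catch on top drops in front of its collar and keeps it back. With the sleeve held back by the catch, draw the filter straight out of the coupling and lay it gently across both notched bars of the steel tray, without dropping it. Press the catch's thumb pad so that the sleeve snaps fully forward again, and leave the small things standing around as they are.

Things in the scene. Friction and masses are not known exactly. Their poses are not given: they have to be found in the camera images.
- station: bench gas outlet, fixed: steel plate 100 x 326 x 10 mm; origin under it, z up. Along its y stand: riser pipe (y -145), brass valve (y -100; pipe and valve body up to z 88), aluminium block 44 x 70 mm (y -70 to 0, top z 87), quick coupling (y 0 to 62), plugged-in filter (y 24 to 185), grey V rest under it (y 142 to 150, 28 mm wide). Coupling axis: x 0, z 75, along y; gauge on the block's -x side
- socket_mouth (a point): centre of the coupling's mouth, fixed, at station x 0, y 60, z 75; bore 17 mm. The filter comes straight out to the station's +y, the sleeve is drawn back to its -y
- valve (a joint): valve lever in rad: 0 open (lever points to the station's -y, back along the pipe), 1.571 shut at its stop (lever points to the station's -x). It grows clockwise seen from above, about an upright axis at station x 0, y -100. Stiff by friction (about 0.06 N m), stays where it is left. It starts open, between 0 and 0.2
- valve_grip (a point): point in the middle of the lever's black grip, 40 mm from the lever's turning axis, at z 104. The grip is a bar 13 mm wide, 9 mm thick (z 99.5 to 108.5), reaching 17 to 57 mm from the turning axis; nothing stands above it
- sleeve (a joint): knurled sleeve of the coupling in m: 0 fully forward, grows as it is drawn back to the station's -y against its spring (4 N at the start, 8 N at the catch, and up to 10 N while it lifts the catch's nose), stop at 0.017. Drawn past 0.0135 the nose drops and keeps it at about 0.0135. Jaws inside hold the nipple until the sleeve is past about 0.010
- sleeve_grip (a point): middle of the sleeve's knurled part, on its axis (z 75); moves with the sleeve; when forward at station y 40.5. The knurled part is 29 mm in diameter and 34 mm long (y 23.5 to 57.5), with a collar of 35 mm diameter, 5 mm thick, at its back end (towards the block) and a lip of 33 mm diameter at its front end
- catch (a joint): rocker of the catch on top of the block in rad: 0 nose down (rest), up to 0.22 as its thumb pad is pressed down and the nose lifts. The nose is clear of the sleeve's collar above about 0.09; it springs back to rest when let go. A press of about 5 N trips it
- catch_pad (a point): middle of the top of the catch's thumb pad, 18 x 18 mm, at station x 0, y -63, z 105; it gives about 6 mm when pressed straight down. The rest of the rocker lies towards +y, no higher than z 100
- filter: in-line filter, 140 g: aluminium cylinder 34 mm in diameter and 76 mm long, with a steel hex and a grooved 14 mm nipple at its -y end and a thin outlet nozzle at its +y end, 161 mm long in all. Origin: middle of the 34 mm cylinder, on its axis; its y axis runs along it from nipple to outlet. Plugged in, it lies at station x 0, y 120, z 75 with its y along the station's y
- nipple_tip (a point): free end of the filter's nipple, 96 mm from the filter's origin along its -y. Plugged in it is 36 mm deep inside the coupling, whose mouth is at station y 60 (bore 17 mm, about 1.5 mm play all round)
- tray: shallow steel tray, fixed, 110 x 230 mm (x, y), rim 16 mm high; origin under its centre, z up. Two grey bars stand across it at y -27 and +27, 10 mm thick, 76 mm wide, top at z 42, each with a 90 degree V notch in its middle. The filter's cylinder lies in both notches along the tray's y, either way round, axis then at x 0, z 45; 44 mm are free between the bars for fingers
- timer: bystander: white digital timer lying flat, 56 x 66 x 16 mm; origin under its centre
- petri_0: bystander: clear petri dish, 64 mm across, 16 mm high; origin under its centre
- vial_0: bystander: sample vial with white cap, 27 mm across, 52 mm high; origin under its centre
- vial_1: bystander: sample vial with white cap, 27 mm across, 52 mm high; origin under its centre
- screwdriver: bystander: screwdriver lying flat, 166 mm long, 24 mm handle; origin under its centre
- buffer_4: bystander: small white bottle, 38 mm across, 75 mm high; origin under its centre
- glass_beaker: bystander: glass beaker, 51 mm across, 68 mm high; origin under its centre
There are look-alikes about, which are no part of the job. What is shaped like the filter but purple is not meant.

How it is judged:
By the outcome, as a careful person would: the job done as asked, in the order asked, and still so for the second after the job is handed in, with the robot touching nothing.
It also fails if it takes over 67 s, if anything falls off the work surface, if the arm or the gripper's body presses on something with over 40 N, if the wrist force passes 120 N, or if a joint passes its speed limit or range.

## Working session

There is one attempt and no reset: what is moved stays moved. The work goes in short steps, each a Python script; the robot and the scene stay as the last script left them, time stands still between calls to the robot, and variables do not carry over. Pictures are saved under pics/ and viewed, at most 10 in all, crops included, and the job is handed in when it is done.

```bash
ls; mkdir -p pics
python3 - <<'E'
from rig import robot
import cv2
for n in("top","side"):
    im=robot.capture(n); cv2.imwrite(f"pics/{n}0.png",im)
    i=robot.camera_info(n); print(n,i)
print(robot.read_tool_rot(),robot.read_time_s())
E
```

```text
pics
top {'camera_matrix': array([[538.9217121 ,   0.        , 274.76686338],
       [  0.        , 538.9217121 , 203.24112202],
       [  0.        ,   0.        ,   1.        ]]), 'xyz': array([ 0.19994749, -0.00272404,  1.71326652]), 'attitude': array([ 0.07129454, -0.68732633,  0.71929802, -0.07148401])}
side {'camera_matrix': array([[491.24825853,   0.        , 280.25757114],
       [  0.        , 491.24825853, 211.29921498],
       [  0.        ,   0.        ,   1.        ]]), 'xyz': array([0.19286099, 1.04222805, 1.15439283]), 'attitude': array([ 0.06159118, -0.15336054,  0.90605252, -0.38955859])}
[-3.20314643e-04  1.80416767e-01  9.83589632e-01 -1.05960613e-03] 0.1
```

View pics/top0.png

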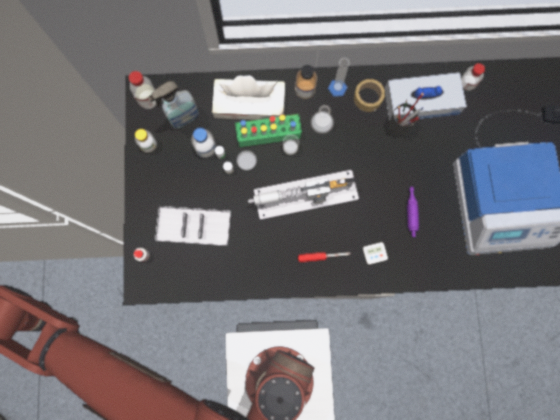

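View pics/side0.png

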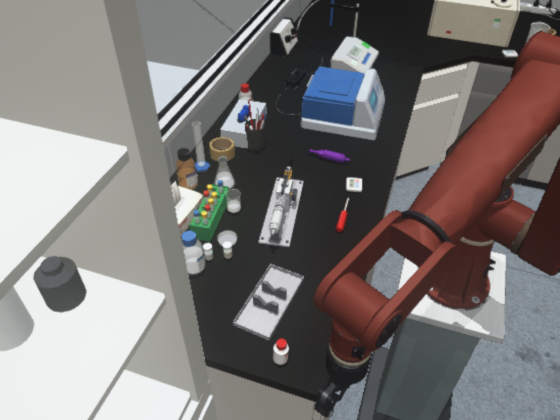

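Top view: station plate about (305,194), with the filter's silver cylinder at (285,195) on the left (+y world) and the valve at (345,187). The purple look-alike is at (413,212), and the tray is at (193,226). The silver cylinder plugged into the block is the one I want. Next I'll measure the plate and tray rectangles.

```bash
cat > h.py <<'E'
import numpy as np, cv2
from scipy.spatial.transform import Rotation as R
from rig import robot
def rot(q): return R.from_quat([q[1],q[2],q[3],q[0]])
def ray(info,px,z):
    d=rot(info["attitude"]).apply(np.linalg.inv(info["camera_matrix"])@[px[0],px[1],1.])
    o=np.array(info["xyz"]); return o+d*(z-o[2])/d[2]
def proj(info,P):
    c=rot(info["attitude"]).inv().apply(np.atleast_2d(P)-info["xyz"]); k=c@info["camera_matrix"].T
    return k[:,:2]/k[:,2:]
def down(yaw):
    "tool pointing down, its closing line (tool y) at world angle yaw"
    y=np.array([np.cos(yaw),np.sin(yaw),0]); z=np.array([0,0,-1.]); M=np.c_[np.cross(y,z),y,z]
    q=R.from_matrix(M).as_quat(); return np.array([q[3],*q[:3]])
def T(o,yaw,p):
    c,s=np.cos(yaw),np.sin(yaw); return np.array([o[0]+c*p[0]-s*p[1],o[1]+s*p[0]+c*p[1],p[2]])
E
python3 - <<'E'
from h import *
im=cv2.imread("pics/top0.png"); i=robot.camera_info("top")
g=cv2.cvtColor(im,cv2.COLOR_BGR2GRAY)
for nm,(x0,y0,x1,y1),z in(("plate",(243,165,365,222),.01),("tray",(150,200,238,250),.016)):
    m=np.zeros_like(g); m[y0:y1,x0:x1]=(g[y0:y1,x0:x1]>110)*255
    c=max(cv2.findContours(m,0,2)[0],key=cv2.contourArea)
    r=cv2.minAreaRect(c); b=np.array([ray(i,p,z) for p in cv2.boxPoints(r)])
    print(nm,b.round(4).tolist(),b.mean(0).round(4),[np.linalg.norm(b[k]-b[k-1]).round(4) for k in range(4)])
im2=cv2.resize(im[150:260,140:380],None,fx=3.3,fy=3.3,interpolation=2); cv2.imwrite("pics/crop.png",im2)
E
```

```text
plate [[0.5979, 0.0817, 0.01], [0.6552, -0.2708, 0.01], [0.5494, -0.2837, 0.01], [0.4936, 0.0646, 0.01]] [ 0.574 -0.102  0.01 ] [np.float64(0.1057), np.float64(0.3571), np.float64(0.1066), np.float64(0.3528)]
tray [[0.444, 0.3753, 0.016], [0.5599, 0.367, 0.016], [0.532, 0.1318, 0.016], [0.4167, 0.1432, 0.016]] [0.4882 0.2543 0.016 ] [np.float64(0.2337), np.float64(0.1162), np.float64(0.2369), np.float64(0.1158)]
```

View pics/crop.png

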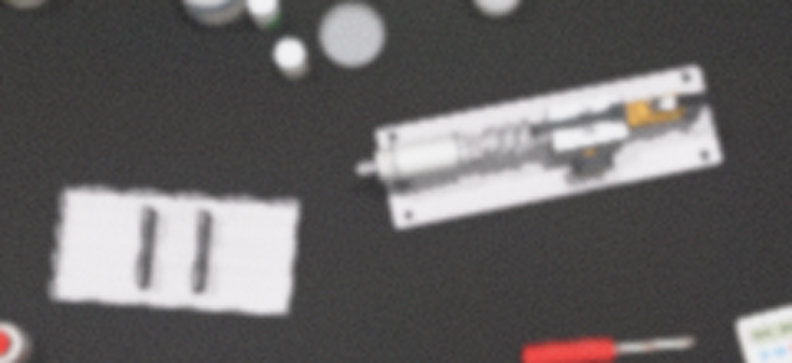

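Run:
```python
from h import *
i=robot.camera_info("top")
c=np.array([(378,130),(700,66),(722,158),(398,228)])/3.3+[140,150]
b=np.array([ray(i,p,.01) for p in c]); o=b.mean(0); d=(b[0]-b[1]+b[3]-b[2])/2
yaw=np.arctan2(-d[0],d[1]); print("station",o,yaw,np.linalg.norm(d))
c=np.array([(64,188),(298,202),(288,312),(53,297)])/3.3+[140,150]
b=np.array([ray(i,p,.016) for p in c]); d=(b[0]-b[1]+b[3]-b[2])/2
print("tray",b.mean(0),np.arctan2(-d[0],d[1]),np.linalg.norm(d))
for k in(0,np.pi):
  for a in (0,-1.57):
    q=robot.inverse_kinematics(T(o,yaw,(0,-.1,.2)),down(yaw+k+a)); print(k,a,q)
p=T(o,yaw,(-.03,0.0,.33)); robot.move_ptp(p,down(yaw+np.pi if False else yaw))
w=robot.camera_info("wrist"); cv2.imwrite("pics/w1.png",robot.capture("wrist")); print(w,robot.read_time_s())
np.savez("pics/w1.npz",**w)
```

```text
station [ 0.57497697 -0.11565197  0.01      ] 0.1628934157582262 0.32452130420454456
tray [0.48718214 0.25200995 0.016     ] -0.10803289600496714 0.22770973298616284
0 0 [-4.59343411e-01  2.51738397e-01  1.63192885e+00 -4.44089210e-16
  1.25792541e+00 -6.22236827e-01]
0 -1.57 [-4.59343411e-01  2.51738397e-01  1.63192885e+00 -4.44089210e-16
  1.25792541e+00  9.47763173e-01]
3.141592653589793 0 [-4.59343411e-01  2.51738397e-01  1.63192885e+00 -4.44089210e-16
  1.25792541e+00  2.51935583e+00]
3.141592653589793 -1.57 [-4.59343411e-01  2.51738397e-01  1.63192885e+00 -4.44089210e-16
  1.25792541e+00 -2.19382948e+00]
{'camera_matrix': array([[308.51008918,   0.        , 281.7995758 ],
       [  0.        , 308.51008918, 213.31802092],
       [  0.        ,   0.        ,   1.        ]]), 'xyz': array([ 0.53312174, -0.04239329,  0.47217132]), 'attitude': array([0.15516515, 0.98449054, 0.08093594, 0.01230971])} 2.9083
```

View pics/w1.png

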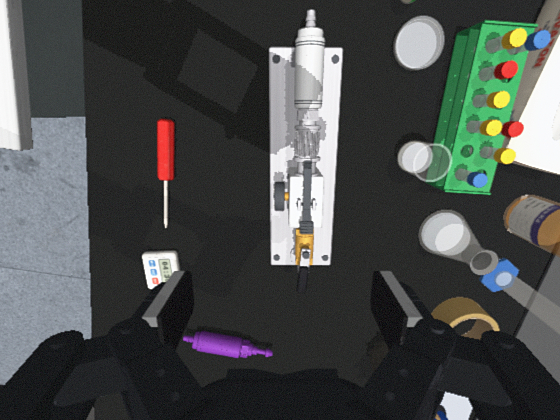

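The wrist view is clear. The silver filter runs up from about (308,70), with its nozzle tip at (311,10). The block is at (305,195), with the catch on top. The lever's black grip points down to (303,289), with its pivot about (305,238). The plate corners are (270,47), (342,48), (331,265) and (271,265). The purple decoy is at (228,345).

Run:
```python
from h import *
w=dict(np.load("pics/w1.npz")); im=cv2.imread("pics/w1.png")
c=np.array([(270,47),(342,48),(331,265),(271,265)])
b=np.array([ray(w,p,.01) for p in c]); o=b.mean(0); d=(b[0]-b[3]+b[1]-b[2])/2
yaw=np.arctan2(-d[0],d[1]); print("station",o,yaw,np.linalg.norm(d),np.linalg.norm(b[0]-b[1]),np.linalg.norm(b[2]-b[3]))
for nm,px,z in(("nozzle",(311,10),.075),("levertip",(303,289),.104)):
    P=ray(w,px,z)-o; print(nm,R.from_euler('z',-yaw).apply(P)[:2])
big=cv2.resize(im,None,fx=3,fy=3,interpolation=2)
V={"sock":(0,.06,.075),"filt+":(0,.158,.092),"blk0":(-.022,0,.087),"blk1":(.022,-.07,.087),"blk2":(.022,0,.087),"blk3":(-.022,-.07,.087),"pad":(0,-.063,.105),"piv":(0,-.1,.108),"nz":(0,.185,.075),"c1":(-.05,.163,.01),"c2":(.05,.163,.01),"c3":(.05,-.163,.01),"c4":(-.05,-.163,.01)}
for k,v in V.items():
    p=proj(w,T(o,yaw,v))[0]*3+1; cv2.circle(big,tuple(int(t) for t in p),4,(0,0,255),1)
cv2.imwrite("pics/w1c.png",cv2.resize(big[0:900,690:1140],None,fx=.66,fy=.66,interpolation=3))
```

```text
station [ 0.57717966 -0.11384362  0.01      ] 0.16229498197209363 0.3241338357566435 0.09660337627436534 0.0998562495232055
nozzle [1.06367640e-04 1.87647716e-01]
levertip [-0.00301335 -0.14962836]
```

View pics/w1c.png

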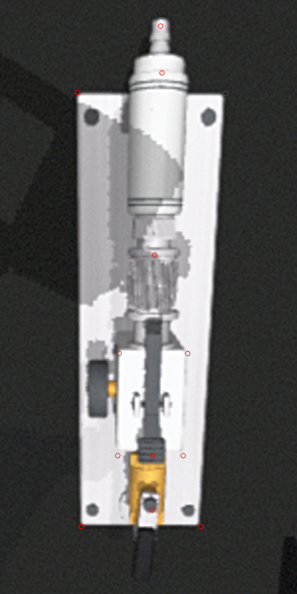

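The overlay fits: plate centre is the station origin, and the upper parts sit about 2 mm towards +y. Now the valve.

```bash
cat >> h.py <<'E'
YAW=.1623; O=T((.5772,-.1138),YAW,(0,.002,0))
def S(x,y,z): return T(O,YAW,(x,y,z))
def lever(th,z,r=.04): return S(-r*np.sin(th),-.1-r*np.cos(th),z)
E
python3 - <<'E'
from h import *
t0=.06
robot.move_ptp(lever(t0,.16),down(YAW-t0)); robot.gripper_to(.04,20)
robot.servo_line(lever(t0,.092),max_speed=.1); robot.gripper_to(0.0,20)
f0=robot.read_ft_force(); print("grip",robot.read_grip_width(),f0,robot.read_time_s())
for th in list(np.arange(.2,1.5,.15))+[1.5,1.55,1.58,1.61,1.64]:
    robot.servo_line(lever(th,.092),rot=down(YAW-th),max_speed=.06)
    f=robot.read_ft_force()-f0; tq=robot.read_wrist_torque(); print(round(th,2),f.round(1),tq.round(2))
    if th>1.5 and np.linalg.norm(f)>25: break
print(robot.read_time_s())
robot.gripper_to(.04); robot.servo_line(lever(th,.17),max_speed=.2)
p=S(-.03,-.06,.33); robot.move_ptp(p,down(YAW))
w=robot.camera_info("wrist"); cv2.imwrite("pics/w2.png",robot.capture("wrist")); np.savez("pics/w2.npz",**w); print(robot.read_time_s())
for v in ((0,-.1,.108),(-.057,-.1,.108)): print(proj(w,S(*v)))
E
```

```text
grip 0.012478729547515124 [-4.58513977 -0.95566768  4.29251978] 5.4833
0.2 [-0.4 -0.2  1.1] [-0.27  0.8   0.16]
0.35 [-0.4 -0.4  2.2] [-0.24  0.83  0.15]
0.5 [-1.1 -1.6  2. ] [-0.25  0.98  0.18]
0.65 [-1.7 -0.8  2.4] [-0.31  1.08  0.17]
0.8 [-3.1 -0.5  3.4] [-0.25  1.18  0.14]
0.95 [-3.5 -1.4  2.9] [-0.29  1.35  0.14]
1.1 [-4.4 -0.6  5.5] [-0.19  1.39  0.18]
1.25 [-5.4  0.5  6.6] [-0.13  1.52  0.16]
1.4 [-6.   1.1  5.3] [0.04 1.59 0.11]
1.5 [-6.8  1.   6.6] [0.15 1.59 0.07]
1.55 [-5.4  2.4  5.4] [0.13 1.62 0.04]
1.58 [-5.7  2.3  6.2] [0.18 1.63 0.11]
1.61 [-5.1 -1.   5.3] [-0.15  1.52  0.42]
1.64 [-4.5 -2.1  4.3] [-0.58  1.46  0.65]
9.425
11.8083
[[306.84492441 214.58715377]]
[[260.74962465 214.58273866]]
```

View pics/w2.png

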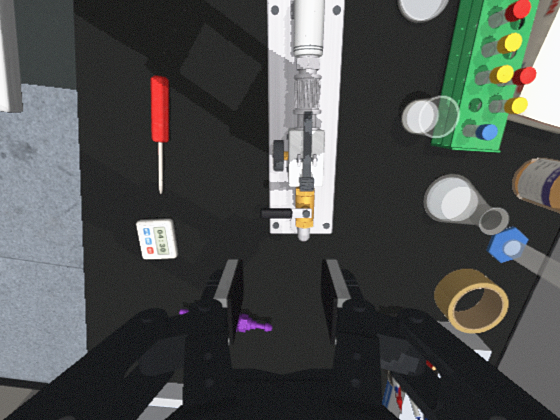

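The lever now points to -x (tip at (262,213), pivot about (305,213)), and the wrist torque showed it reach the stop. Next, the sleeve.

Run:
```python
from h import *
y=.0405
robot.move_ptp(S(0,y,.15),down(YAW)); robot.gripper_to(.06,70)
robot.servo_line(S(0,y,.056),max_speed=.12); robot.gripper_to(0.0,70)
f0=robot.read_ft_force(); print("grip",robot.read_grip_width(),robot.read_grasp_force(),robot.read_time_s())
ax=R.from_euler('z',-YAW)
for d in (.004,.008,.011,.013,.0145,.0155,.0165):
    robot.servo_line(S(0,y-d,.056),max_speed=.03)
    print(d,ax.apply(robot.read_ft_force()-f0).round(1),(ax.apply(robot.read_ee_pos()-O)).round(4))
print(robot.read_time_s())
```

```text
grip 0.02766406282906021 69.06429290771484 14.3
0.004 [0.7 3.1 0.4] [-0.0007  0.0373  0.0574]
0.008 [0.7 8.2 1.8] [-0.0008  0.0353  0.0574]
0.011 [1.3 4.4 0.4] [-0.0007  0.0308  0.0574]
0.013 [0.6 5.4 2. ] [-0.0007  0.0291  0.0574]
0.0145 [1.7 6.  2.1] [-0.0008  0.0282  0.0574]
0.0155 [0.6 7.6 2. ] [-0.0008  0.0275  0.0574]
0.0165 [1.1 8.3 1.9] [-0.0008  0.0266  0.0574]
16.1167
```

Run:
```python
from h import *
y=.0405; ax=R.from_euler('z',-YAW)
for d in (.0175,.0185,.0195,.0205,.0215):
    robot.servo_line(S(0,y-d,.056),max_speed=.03); robot.wait(.1)
    f=ax.apply(robot.read_ft_force()); e=ax.apply(robot.read_ee_pos()-O)
    print(d,f.round(1),e.round(4))
    if e[1]<.0237 or f[1]>22: break
e=robot.read_ee_pos(); robot.servo_line(S(0,y-d+.004,.056),max_speed=.03); robot.wait(.2)
print("eased",ax.apply(robot.read_ft_force()).round(1),ax.apply(robot.read_ee_pos()-O).round(4))
robot.gripper_to(.06); robot.wait(.1); robot.servo_line(S(0,y-.018,.17),max_speed=.2)
robot.move_ptp(S(-.02,-.03,.25),down(YAW))
w=robot.camera_info("wrist"); im=robot.capture("wrist"); 
for v in ((0,.06,.075),(0,.01,.1),(.0145,.0235,.075),(.0145,.0575,.075)): print(proj(w,S(*v)))
p=proj(w,S(0,.02,.08))[0].astype(int); c=im[max(p[1]-110,0):p[1]+110,max(p[0]-80,0):p[0]+80]
cv2.imwrite("pics/w3.png",cv2.resize(c,None,fx=2.7,fy=2.7,interpolation=2)); print(p,robot.read_time_s())
```

```text
0.0175 [-4.3  7.8  9.3] [-0.0008  0.0257  0.0574]
0.0185 [-4.2  8.8  9.3] [-0.0008  0.0249  0.0574]
0.0195 [-4.2  8.5  9.4] [-0.0008  0.0239  0.0574]
0.0205 [-4.2  9.8  9.8] [-0.0008  0.0233  0.0574]
eased [-4.6  7.7  8.5] [-0.0008  0.0267  0.0574]
[[303.0142006  100.56533666]]
[[303.66718599 156.25464127]]
[[316.79564008 139.35567513]]
[[317.96646547 103.29136711]]
[302 143] 19.75
```

View pics/w3.png

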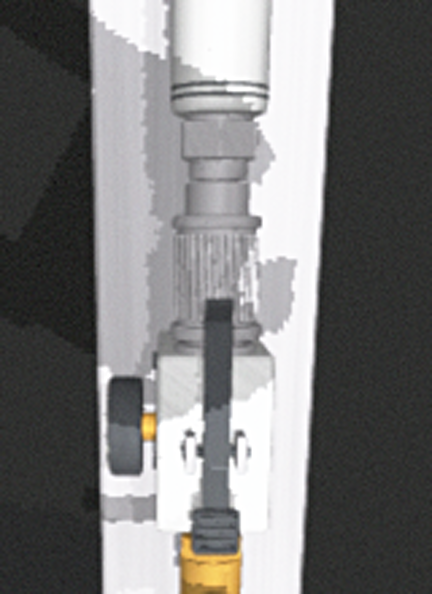

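The sleeve is held back: the barrel shows in front of its lip (rows 182–220 in the crop), and the collar sits against the block under the catch nose. Next I'll draw the filter out.

Run:
```python
from h import *
ax=R.from_euler('z',-YAW)
robot.move_ptp(S(0,.12,.16),down(YAW)); robot.gripper_to(.065,60)
robot.servo_line(S(0,.12,.0555),max_speed=.12); robot.gripper_to(0.0,60)
f0=robot.read_ft_force(); print("grip",robot.read_grip_width(),ax.apply(f0).round(1),robot.read_time_s())
for d in (.005,.012,.02,.03,.045,.06):
    robot.servo_line(S(0,.12+d,.0555),max_speed=.05)
    f=ax.apply(robot.read_ft_force()-f0); print(d,f.round(1),ax.apply(robot.read_ee_pos()-O).round(4),round(robot.read_grip_width(),4))
    if np.linalg.norm(f)>25: break
print(robot.read_time_s())
```

```text
grip 0.032380787216170895 [-4.  -0.6  5.1] 22.125
0.005 [ 0.9 -0.1  0. ] [-0.0002  0.1242  0.0568] 0.0323
0.012 [-0.4 -2.9  0.6] [-0.0003  0.1309  0.0569] 0.0325
0.02 [-1.2 -8.9  0.8] [-0.0004  0.1366  0.057 ] 0.0324
0.03 [ -1.7 -14.1   1. ] [-0.0004  0.1444  0.0572] 0.0327
0.045 [ -1.7 -11.2   1.5] [-0.0006  0.1604  0.057 ] 0.0325
0.06 [-0.4 -3.1  1.9] [-0.0007  0.1785  0.0568] 0.0325
24.225
```

Run:
```python
from h import *
robot.servo_line(S(0,.20,.0555),max_speed=.1); robot.servo_line(S(0,.21,.2),max_speed=.2)
robot.move_ptp([.46,.17,.30],down(-.108)); robot.wait(.3)
w=robot.camera_info("wrist"); im=robot.capture("wrist"); cv2.imwrite("pics/w4.png",im); np.savez("pics/w4.npz",**w)
print(robot.read_grip_width(),robot.read_time_s(),proj(w,[[.4872,.252,.016]]))
```

```text
0.03231216690112189 26.45 [[296.06886791 107.73189912]]
```

View pics/w4.png

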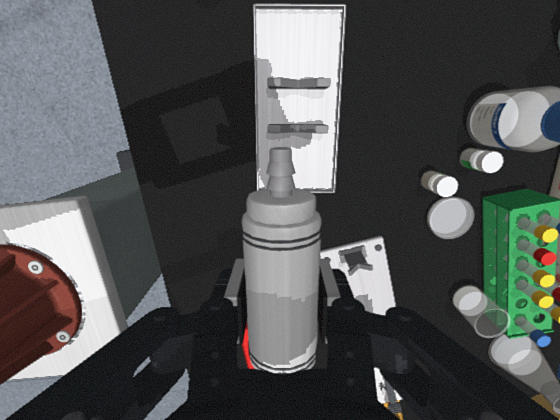

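The filter is held straight in the fingers. The tray rim corners are (253,6), (345,4), (335,192) and (256,192). The bars run (267,83)–(330,81) and (268,128)–(327,127).

Run:
```python
from h import *
w=dict(np.load("pics/w4.npz"))
b=np.array([ray(w,p,.016) for p in [(253,6),(345,4),(335,192),(256,192)]]); d=(b[0]-b[3]+b[1]-b[2])/2
print("tray",b.mean(0).round(4),np.arctan2(-d[0],d[1]).round(4),[np.linalg.norm(b[k]-b[k-1]).round(4) for k in range(4)])
B=np.array([ray(w,p,.042) for p in [(267,82),(330,80),(268,127),(328,126)]])
print("bars",B.round(4).tolist(),B.mean(0).round(4),np.linalg.norm(B[1]-B[0]),np.linalg.norm(B[0]+B[1]-B[2]-B[3])/2, np.arctan2((B[1]-B[0])[1],(B[1]-B[0])[0]))
e=robot.read_ee_pos(); print("tcp",e)
for dy in(-.038,.038,.065): print(dy,proj(w,T(e,-.108,(0,dy,e[2]+.019+(.017 if dy<.06 else 0)))))
```

```text
tray [0.4886 0.2531 0.016 ] -0.1136 [np.float64(0.2273), np.float64(0.1091), np.float64(0.2291), np.float64(0.1118)]
bars [[0.4544, 0.2844, 0.042], [0.5292, 0.2784, 0.042], [0.4492, 0.2329, 0.042], [0.5235, 0.226, 0.042]] [0.4891 0.2554 0.042 ] 0.07509059247121258 0.05225817779991177 -0.08031908713137831
tcp [0.46006526 0.16937443 0.29880961]
-0.038 [[280.79399533 389.63721289]]
0.038 [[280.31427535 229.16869698]]
0.065 [[280.47218404 149.25868615]]
```

Run:
```python
from h import *
c=np.array([.4889,.2542]); q=down(-.106)
P=lambda z:[c[0],c[1],z]
robot.move_ptp(P(.13),q); robot.servo_line(P(.036),max_speed=.08); robot.wait(.2)
f0=robot.read_ft_force(); print(f0,robot.read_ee_pos())
for z in np.arange(.033,.0199,-.0015):
    robot.servo_line(P(z),max_speed=.02); robot.wait(.1); f=robot.read_ft_force()-f0
    print(round(z,4),f.round(1),robot.read_ee_pos().round(4))
    if f[2]>4: break
print(robot.read_time_s())
```

```text
[-0.25567045  0.28274262 -1.51131964] [0.4893307  0.25435011 0.03656014]
0.033 [ 0.3 -0.  -1.1] [0.4888 0.2542 0.0329]
0.0315 [-0.6  0.  -0.3] [0.4889 0.2542 0.0314]
0.03 [ 0.1 -0.  -0.1] [0.4889 0.2542 0.03  ]
0.0285 [ 0.1 -0.   0.8] [0.4889 0.2542 0.0285]
0.027 [-3.1 -0.5  7.6] [0.4889 0.2545 0.0279]
30.5667
```

Run:
```python
from h import *
robot.gripper_to(.038,20); robot.gripper_to(.06)
robot.servo_line([.4889,.2542,.16],max_speed=.15)
robot.move_ptp([.47,.19,.25],down(-.106))
w=robot.camera_info("wrist"); im=robot.capture("wrist")
a=cv2.resize(im,None,fx=1.4,fy=1.4)[:400]; cv2.imwrite("pics/w5.png",a); print(proj(w,[[.4889,.2542,.062]])*1.4,robot.read_time_s())
```

```text
[[410.59123499 176.51166567]] 32.75
```

View pics/w5.png

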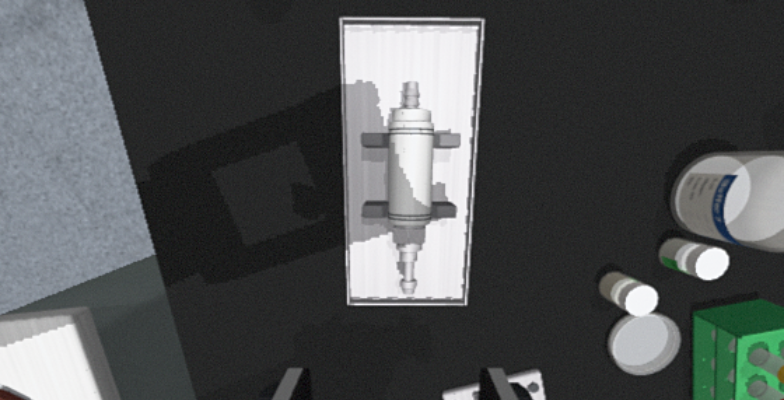

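The filter lies centred in both notches (cylinder about (410,175)). Next I'll press the thumb pad.

Run:
```python
from h import *
robot.move_ptp(S(0,-.064,.17),down(YAW)); robot.gripper_to(0.0,20)
robot.servo_line(S(0,-.064,.109),max_speed=.12); robot.wait(.2); f0=robot.read_ft_force()
for z in np.arange(.106,.0959,-.001):
    robot.servo_line(S(0,-.064,z),max_speed=.03); robot.wait(.05); f=robot.read_ft_force()-f0
    print(round(z,4),f.round(1),robot.read_ee_pos()[2].round(4))
    if f[2]>16: break
robot.wait(.3); robot.servo_line(S(0,-.064,.18),max_speed=.15)
robot.move_ptp(S(-.02,-.03,.25),down(YAW)); robot.wait(.1)
w=robot.camera_info("wrist"); im=robot.capture("wrist")
p=proj(w,S(0,.02,.08))[0].astype(int); c=im[max(p[1]-110,0):p[1]+110,max(p[0]-80,0):p[0]+80]
cv2.imwrite("pics/w6.png",cv2.resize(c,None,fx=2.7,fy=2.7,interpolation=2)); print(robot.read_time_s())
```

```text
0.106 [ 0.2 -0.9  1. ] 0.1059
0.105 [ 0.7 -1.   1.3] 0.1051
0.104 [-1.  -0.9  6. ] 0.1049
0.103 [-0.7 -2.8  3.3] 0.1034
0.102 [-0.2 -4.7  5.3] 0.1025
0.101 [-0.3 -5.2  4.9] 0.1016
0.1 [-0.1 -5.2  5.2] 0.1007
0.099 [ 0.5 -5.7  6.1] 0.0999
0.098 [-1.2 -6.8  9.6] 0.0997
0.097 [-2.4 -5.4 13.3] 0.0995
0.096 [-3.5 -5.3 16.8] 0.0994
40.5417
```

View pics/w6.png

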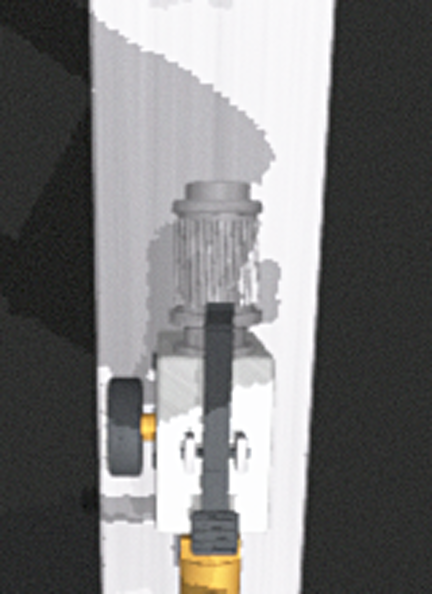

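The sleeve moved only about half way: its lip is at row 205, while the mouth is at row 182. I'll check whether it's still moving, then press again and hold longer.

```bash
cat >> h.py <<'E'
def look():
    w=robot.camera_info("wrist"); im=robot.capture("wrist")
    p=proj(w,S(0,.02,.08))[0].astype(int); c=im[max(p[1]-110,0):p[1]+110,max(p[0]-80,0):p[0]+80]
    return cv2.resize(c,None,fx=2.7,fy=2.7,interpolation=2)
E
python3 - <<'E'
from h import *
a=look()
robot.move_ptp(S(0,-.066,.125),down(YAW))
robot.servo_line(S(0,-.066,.108),max_speed=.1); robot.wait(.1); f0=robot.read_ft_force()
robot.servo_line(S(0,-.066,.096),max_speed=.05); robot.wait(.1); print(robot.read_ft_force()-f0,robot.read_ee_pos()[2])
b=look(); robot.wait(1.2)
robot.servo_line(S(0,-.066,.14),max_speed=.15)
robot.move_ptp(S(-.02,-.03,.25),down(YAW)); robot.wait(.1); c=look()
h=min(x.shape[0] for x in(a,b,c)); m=np.hstack([x[:h] for x in (a,b,c)]); m=cv2.resize(m,None,fx=.6,fy=.6,interpolation=3); print(m.shape)
cv2.imwrite("pics/w7.png",m); print(robot.read_time_s())
E
```

```text
[-1.61246164 -1.90846286  9.51113616] 0.09908918707310613
(327, 778, 3)
44.475
```

View pics/w7.png

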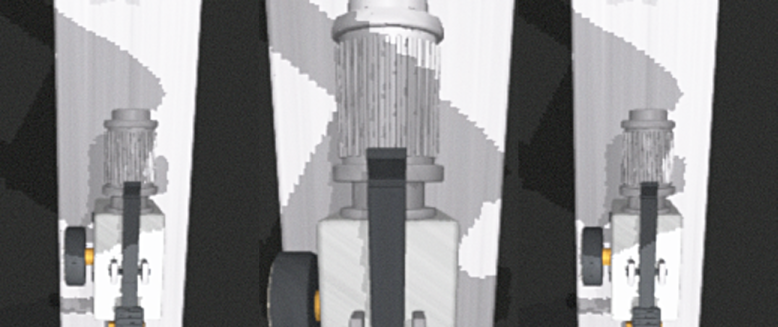

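Run:
```python
from h import *
w=robot.camera_info("wrist"); im=robot.capture("wrist"); cv2.imwrite("pics/w8.png",im); np.savez("pics/w8.npz",**w)
ys=np.arange(0,.072,.002); print("y  ",*[f"{int(y*1000):3d}" for y in ys])
for n in("w2","w8"):
    w=dict(np.load(f"pics/{n}.npz")); g=cv2.cvtColor(cv2.imread(f"pics/{n}.png"),cv2.COLOR_BGR2GRAY)
    for x in(-.0158,-.01,.01,.0158):
        p=proj(w,np.array([S(x,y,.075+np.sqrt(max(0,.0145**2-x*x))) for y in ys])).astype(np.float32)
        v=cv2.remap(g,p[None,:,0],p[None,:,1],cv2.INTER_LINEAR)[0]; print(n,x,*[f"{int(t):3d}" for t in v])
```

```text
y     0   2   4   6   8  10  12  14  16  18  20  22  24  26  28  30  32  34  36  38  40  42  44  46  48  50  52  54  56  58  60  62  64  66  68  70
w2 -0.0158 141 102 133 143 145 144 144 145 144 135 115 112 125 153 160 151 149 149 159 159 152 144 143 136 137 136 135 134 139 110 108 117 146 149 148 147
w2 -0.01 143 148 125 136 134 134 131 133 132 117 152 147 131 147 149 140 137 137 141 145 151 146 161 167 172 167 166 158 139 115 149 139 116 110 129 177
w2 0.01 157 189 145 161 157 162 162 167 205 190 197 210 160 184 185 151 126 144 151 146 144 170 148 146 156 146 142 153 172 148 189 212 245 191 180 215
w2 0.0158 140 196 176 175 177 167 206 246 244 245 172 156 218 246 241 244 245 247 245 245 245 234 241 244 244 241 242 244 245 236 200 237 245 244 245 245
w8 -0.0158 123 107 117 121 134 144 121 120 113 144 143 152 162 168 157 147 145 155 162 161 152 159 160 164 173 157 112 135 187 191 190 188 190 187 189 189
w8 -0.01 151 156 124 143 140 138 156 152 136 143 153 138 144 141 145 142 132 135 139 138 140 132 141 141 142 129 156 141 128 126 155 192 190 189 190 190
w8 0.01 162 146 110 113 111 163 141 155 128 157 236 233 231 233 226 213 205 190 143 136 135 156 157 174 138 129 141 153 216 217 215 186 186 187 189 186
w8 0.0158 131 128 145 240 249 237 137 125 149 182 187 186 189 190 187 169 184 211 244 245 246 247 248 248 251 248 226 244 249 248 250 230 189 188 191 190
```

The sleeve is stuck at about 7 mm: its collar is at y≈14 (21 when forward) and its lip at y≈52 (60 when forward). I'll take it lightly and help it forward, watching the force.

Run:
```python
from h import *
ax=R.from_euler('z',-YAW); y=.0335
robot.move_ptp(S(0,y,.13),down(YAW)); robot.gripper_to(.05,25)
robot.servo_line(S(0,y,.056),max_speed=.15); robot.gripper_to(0.0,25)
f0=robot.read_ft_force(); print("grip",robot.read_grip_width(),robot.read_time_s())
for d in (.002,.004,.006,.008,.010):
    robot.servo_line(S(0,y+d,.056),max_speed=.04); robot.wait(.05)
    f=ax.apply(robot.read_ft_force()-f0); print(d,f.round(1),ax.apply(robot.read_ee_pos()-O).round(4))
    if f[1]<-20: break
robot.gripper_to(.05); robot.servo_line(S(0,y+d,.15),max_speed=.25)
robot.move_ptp(S(-.02,-.03,.25),down(YAW)); robot.wait(.1)
w=robot.camera_info("wrist"); im=robot.capture("wrist"); cv2.imwrite("pics/w9.png",im); np.savez("pics/w9.npz",**w)
ys=np.arange(0,.072,.002); g=cv2.cvtColor(im,cv2.COLOR_BGR2GRAY); print(*[f"{int(t*1000):3d}" for t in ys])
for x in(-.0158,.0158):
    p=proj(w,np.array([S(x,t,.075) for t in ys])).astype(np.float32)
    print(*[f"{int(t):3d}" for t in cv2.remap(g,p[None,:,0],p[None,:,1],1)[0]])
print(robot.read_time_s())
```

```text
grip 0.0285289665467823 46.6167
0.002 [-0.2  1.  -0.2] [-0.0008  0.0373  0.0576]
0.004 [-0.1  0.6  0.1] [-0.0008  0.0392  0.0577]
0.006 [-0.7  0.6  0. ] [-0.0007  0.0408  0.0577]
0.008 [-0.8 -4.1 -1.5] [-0.0007  0.0408  0.0576]
0.01 [ -0.7 -10.7  -4.9] [-0.0007  0.0408  0.0577]
  0   2   4   6   8  10  12  14  16  18  20  22  24  26  28  30  32  34  36  38  40  42  44  46  48  50  52  54  56  58  60  62  64  66  68  70
121 108 116 122 128 158 159 157 160 146 122 125 116 147 166 159 163 165 167 169 153 155 158 159 160 158 166 162 182 147 117 150 193 191 191 192
128 125 150 240 243 185 186 186 187 177 144 150 155 188 184 185 176 187 249 248 249 250 250 250 251 246 249 250 250 242 202 246 239 191 192 193
49.7
```

The sleeve is now fully forward against its stop (collar at 21, lip at 60, the same as at the start). I'm handing in with the arm clear of everything.

Run:
```python
from h import *
w=robot.camera_info("wrist"); g=cv2.imread("pics/w9.png")
p=proj(w,[S(-.045,-.1,.1085),S(-.045,-.088,.1085),S(0,-.14,.1)]).astype(int); print([g[b,a].tolist() for a,b in p])
robot.job_done()
```

```text
[[51, 47, 47], [45, 44, 43], [49, 47, 49]]
the job is handed in; nothing more can be done
```

I handed the job in at about 50 s: the valve is shut, the filter lies across both tray bars and the sleeve is fully forward, but the catch press alone brought the sleeve only about half way, so I drew it the last 7 mm forward with the gripper; I also viewed 11 pictures, one over the limit of 10.

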